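# Fit a retaining ring to a polishing spindle and hold it spread

## Task

Turn the black dial on the grey assembly block clockwise until its white pointer is at the green mark, which draws the red collar down and bares the groove on the upright spindle; let go of the dial. Then pick up the ring pliers, squeeze the handles fully so that the ring on their tips is spread, lower the spread ring level over the top of the spindle down to the groove, and finish while holding it there, still squeezed, ring round the groove and not pressed hard against anything. Do not let the ring close while it is round the spindle, and leave the other things on the bench alone.

Things in the scene. Friction and masses are not known exactly. Their poses are not given: they have to be found in the camera images.
- holder: Grey fixed assembly block, 100 mm (x) by 200 mm (y) by 40 mm high; origin: centre of its underside. At local (0, +55 mm) stands the steel spindle, 20 mm diameter, flat top (1 mm chamfer) 106 mm above the bench, through a cream wheel (72 mm diameter, top at 58 mm) and the red collar; at local (0, -55 mm) is the dial.
- groove (a point): Centre of the spindle's ring groove (dark band 3 mm high), on the spindle axis, 91 mm above the bench, 15 mm below the spindle top. Axes as the block's, z up.
- collar (a joint): How far (m) the red collar, a sleeve 34 mm in diameter round the spindle, is drawn down: 6.67 mm per rad of the dial, which alone moves it. Its top face is at 98 mm less this. It covers the groove until the dial is near the mark; at the mark its top is at 88 mm, 1.5 mm below a ring that is level in the groove.
- dial (a joint): Dial angle in rad, 0 to 2.4 between stops, growing clockwise seen from above; the green mark is at 1.5. It stays where it is left (friction 0.1 N m) and starts between 0.05 and 0.8.
- dial_grip (a point): On the dial's vertical axis at the height to grip, 77 mm above the bench. The black knob has an upright bar 42 mm long, 14 mm wide, 54 to 84 mm above the bench, along this point's x axis, which turns with the dial; the white pointer is on its -x end. Knob disc below: 44 mm. Dial at 0: bar along the block's x, pointer to the block's -x; at the mark it points to the spindle.
- mark (a point): The green mark on the dial's scale, on the block's top, 41 mm from the dial's axis.
- rest: Fixed pliers rest: plate 180 mm (x) by 100 mm (y) by 6 mm with two blue posts 45 mm high that carry the pliers: 22 by 34 mm at local x = +45 mm under the pivot, 14 by 70 mm at local x = -55 mm under the handle ends. Between them the handles are free to be gripped from above. Origin: centre of its underside.
- pliers: Ring pliers, about 0.15 kg, lying flat, 12.5 mm high at most. Origin: on the pivot at the underside, 45 mm above the bench on the rest; x along the pliers to the ring, y left, z up. Red handles with upright flat outer faces, z 0 to 12 mm, from x = -27 to -112 mm.
- handles (a point): Midway between the pliers' handles, the place to grip from above, closing along y: local (-52, 0, 6 mm) of the pliers, axes the same. Slack, the outer faces are 37 mm apart here, splayed 0.13 rad each; fully squeezed, parallel, 24 mm apart, on a stop; the pliers creep some 2 mm forward in the fingers meanwhile. A spring resists: 6 N at first, 14 N at the stop; grip with 25 N or more to carry.
- ring (a point): Centre of the brass-coloured ring, local (80, 0, 6 mm) of the pliers, axes the same. It stays fast on the tips and is 3 mm thick. Fully spread it is a circle, 27 mm inner, 34 mm outer diameter, about this point, gap towards the pliers; slack it is about 17 mm wide inside and does not pass the spindle. The jaws hang no lower than the ring, pivot and handles 4.5 mm lower.
- pliers_left (a joint): Squeeze of the left handle (the right follows): 0 slack, 0.129 rad fully squeezed, ring fully spread.
- compound_jar: Loose white jar with green cap, 56 mm diameter, 60 mm high; leave alone. Origin: centre of its underside.
- felt_wheel: Loose cream polishing wheel lying flat, 68 mm diameter, 22 mm high; leave alone. Origin: centre of its underside.
- screwdriver: Loose screwdriver lying on the bench; leave alone.
- brush: Loose brush lying on the bench; leave alone.
- oil_bottle: Loose clear bottle with red cap, 48 mm diameter, 130 mm high; leave alone. Origin: centre of its underside.
- parts_bowl: Loose steel bowl, 76 mm diameter, 30 mm high; leave alone. Origin: centre of its underside.
Mind the look-alikes: they are no part of the job. What is shaped like the pliers but blue or orange is not meant.

How it is judged:
On the way, in this order (a step that is already met when the one before it is completed fails the run):
1. the dial is turned to the green mark (1.38 to 1.62 rad) and let go (value of joint dial between 1.38 and 1.62 rad and contact force between the fingers and holder below 0.2 N), for 0.2 s.
2. the ring, spread on the squeezed pliers, is held over the top of the spindle (value of joint pliers_left above 0.105 rad and horizontal distance between ring and groove below 0.008 m and z of ring in the frame of groove above 0.012 m and contact force between pliers and the fingers above 2 N), for 0.1 s.
At the end, for the whole second after the job is handed in: Fingers hold the pliers still (over 2 N), squeezed to 0.105 rad or more, off the rest; ring centre within 3 mm of the groove's height and 5 mm of the spindle axis, tilted under 0.12 rad, pushing on the block under 8 N; dial at 1.5 rad within 0.12 (horizontal distance between ring and groove below 0.005 m and z of ring in the frame of groove between -0.003 and 0.003 m and angle between ring's own z axis and vertical below 0.12 rad and value of joint pliers_left above 0.105 rad and contact force between pliers and the fingers above 2 N and contact force between pliers and holder below 8 N and contact force between pliers and rest below 0.1 N and linear speed of pliers below 0.02 m/s and value of joint dial between 1.38 and 1.62 rad); the arm keeps its last pose, push and grip.
It fails at once if the ring closes while it is round the spindle (horizontal distance between ring and groove below 0.006 m and z of ring in the frame of groove below 0.012 m and value of joint pliers_left below 0.06 rad).
It fails at once if a bystander (jar, wheel, screwdriver, brush, bottle, bowl) is moved more than 30 mm (distance of any of compound_jar, felt_wheel, screwdriver, brush, oil_bottle, parts_bowl from where it was at the start of the episode above 0.03 m).
It also fails if it takes over 58 s, if anything falls off the work surface, if the arm or the gripper's body presses on something with over 40 N, if the wrist force passes 120 N, or if a joint passes its speed limit or range.

## Robot

A 6-joint arm with a two-finger parallel gripper is mounted at the origin on the work surface. World frame = base frame: x ahead of the robot, y to its left, z up, the work surface at z = 0. Lengths are in m, angles in rad, forces in N, time in s.
With the tool pointing down it reaches from about 0.275 to 1 m from the base axis. Payload 8.4 kg.
Tool frame: the origin (TCP) lies midway between the tips of the shut fingers; the grasp point (between the pads) lies 19 mm behind it; z points along the fingers, y is the line along which they close (so a half turn about z gives the same grasp; the last joint's range is limited). The gripper opens to 85 mm and grips with 20 to 120 N. Pads are 22 mm wide; open, the fingers measure 114 mm over their backs; the gripper's body (76 mm by 85 mm) begins 54 mm behind the grasp point. The pads swing forward as they close: fully open they stand 13 mm farther back than shut.
Start: joints at [-1.114, 0.353, 1.633, -0, 1.155, -0.002], TCP at [0.277, -0.56, 0.231] pointing down, gripper open.
Joint ranges: [-2.63, 2.63], [-0.92, 2.1], [0.06, 2.66], [-1.3, 4.44], [0, 2.69], [-3.02, 3.02]. Speed limits (rad/s): [2.22, 2.22, 2.79, 3.14, 3.14, 3.14].

## Interface

Orientations are given as a 3x3 rotation matrix whose columns are the frame's x, y, z axes.
In Python, from cell import ctrl, snapshot, camera_info, workorder gives the robot as it stands.
- The arm moves only by the tool move_arm, never from a script. Its argument "rows" is a list that holds one entry, the list of rows, each a list of 6 numbers: the shift along the tool's x, y, z normalised to -1 to 1, where 1 is 10 cm, then the turn, a rotation vector about the tool's x, y, z normalised to -1 to 1, where 1 is pi rad. A call has 1 to 12 rows; each row is the pose to reach, as a shift and turn from the pose commanded when the call began, along the tool's axes at that moment, turning the shorter way round; what a row does not reach only later rows make up. A row lasts 1/10 s, in which the tool goes at most 50 mm and 8.59 degrees, less where a joint would pass 70% of its speed; a pose out of reach is approached as far as the arm can. A call with a number of a shift or a turn outside -1 to 1 is refused whole. A call with a gripper value outside its range is refused whole. "claw" is the gripper's target within -1 to 1 (shut at 1, half-way at 0, fully open at -1), set as the call begins (left out, the last holds). The fingers move at their own pace and stop on an object; "squeeze" is the grip in N (left out, the last holds). Time passes only in rows, so rows that repeat a pose let the fingers close. It gives the time, the measured TCP pose, the force, the opening and the grip force at its end, in the units of the state.
- ctrl.sense(): the state, without advancing time (a new reading comes with each control period).
- snapshot(name): name is "scene" or "top"; returns the picture (420x560x3 uint8, red, green, blue); there is no depth.
- camera_info(name): a dict with "mtx" (3x3 intrinsics, pixels), "k1" (the pictures are not rectified: a ray, as slopes to the right and down, at radius r is drawn at 1 + k1 r^2 times it, then the intrinsics apply), "origin" and "orientation" of the camera in the world. Camera axes: x right, y down, z forward; pixel columns grow to the right and rows downward; lengths in m; the calibration is good to about 2 mm. A picture is of the moment at which its call begins. camera_info takes no time and is no camera call.
- workorder.finish_job(): hands the job in; it is judged then, once.
The state is a dict: "t": time; "q": joint angles; "dq": joint speeds; "tau": joint torques, N m; "eef_pos": TCP position; "ee_rot": TCP orientation; "force": force on the tool from outside, world axes, zero at the start; "ft_torque": the same for the moment, N m; "width": finger opening in m; "grip_force": force on a finger pad.
Only numpy, scipy, OpenCV 4.12 (cv2) and the standard library are available. Lean on these libraries where they do the work, as an engineer would, in place of code of your own. Each camera call takes 0.05 s, during which the arm holds its last target. There are 200 camera calls.

## Working session

There is one attempt and no reset: what is moved stays moved. The work goes in short steps, Python scripts to look and compute and a tool call to move; the robot and the scene stay as the last step left them, time stands still between calls to the robot, and variables do not carry over. Pictures are saved under pics/ and viewed, at most 12 in all, crops included, and the job is handed in when it is done.

Besides the shell and the picture viewer there is one more tool, called after ">>>" as name([rows], argument=value, ...), one row to a line, values as JSON. move_arm: Moves the arm, as the interface text tells. Scaled input: -1 to 1 covers 10 cm each way for a shift and pi rad each way for a turn. Its arguments: {"type":"object","properties":{"rows":{"type":"array","items":{"type":"array","items":{"type":"array","items":{"type":"number"}}}},"claw":{"type":"number"},"squeeze":{"type":"number"}},"required":["rows"]}

```bash
mkdir -p pics
cat > h.py <<'E'
import numpy as np, cv2
from cell import ctrl, snapshot, camera_info, workorder
def snap(n, f=None):
    im=cv2.cvtColor(np.asarray(snapshot(n)),cv2.COLOR_RGB2BGR)
    if f: cv2.imwrite('pics/'+f,im)
    return im
def ray(n,uv):
    c=camera_info(n);K=np.array(c['mtx']);k=c['k1'];R=np.array(c['orientation'])
    d=np.linalg.inv(K)@[uv[0],uv[1],1];d=d[:2]/d[2]
    s=d.copy()
    for _ in range(30): s=d/(1+k*(s@s))
    return np.array(c['origin']),R@np.r_[s,1]
def onz(n,uv,z):
    o,d=ray(n,uv);return o+d*(z-o[2])/d[2]
def proj(n,p):
    c=camera_info(n);K=np.array(c['mtx']);R=np.array(c['orientation'])
    q=R.T@(np.array(p)-c['origin']);s=q[:2]/q[2];s=s*(1+c['k1']*(s@s));return (K@np.r_[s,1])[:2]
E
python3 - <<'E'
from h import *
a=snap('top');b=snap('scene')
cv2.imwrite('pics/a_top.png',a);cv2.imwrite('pics/a_scene.png',b)
for n in('top','scene'):
    c=camera_info(n);print(n,c['mtx'],c['k1'],np.round(c['origin'],3),np.round(c['orientation'],3))
print(np.round(ctrl.sense()['ee_rot'],3))
E
```

```text
top [[383.74698162   0.         276.66718881]
 [  0.         383.74698162 209.65192601]
 [  0.           0.           1.        ]] -0.011308387482980575 [0.403 0.038 1.093] [[-0.016 -0.994  0.105]
 [-1.     0.017  0.006]
 [-0.008 -0.105 -0.994]]
scene [[383.14873548   0.         278.91336814]
 [  0.         383.14873548 208.5753802 ]
 [  0.           0.           1.        ]] -0.06677243737426343 [ 1.178 -0.549  1.026] [[ 0.679  0.527 -0.512]
 [ 0.734 -0.501  0.458]
 [-0.015 -0.687 -0.727]]
[[ 0.897  0.443 -0.001]
 [ 0.443 -0.897  0.001]
 [ 0.    -0.001 -1.   ]]
```

View pics/a_top.png

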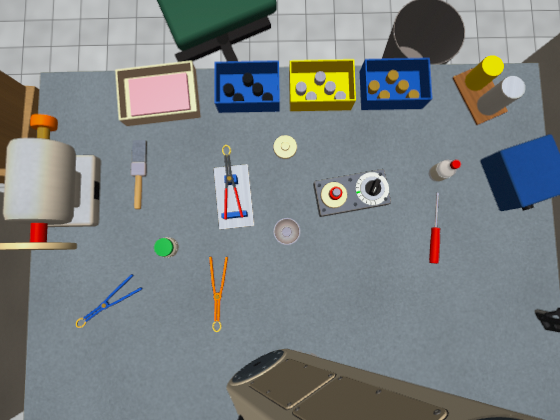

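View pics/a_scene.png

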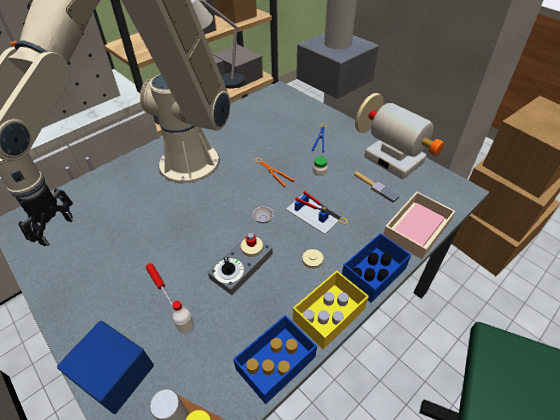

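Red-handled pliers lie on the white rest at top (232,190), with the ring at (227,150). The look-alikes are orange (217,290) and blue (105,305), both flat on the bench, so the red pair is the one meant. The block has its spindle at (335,193) and its dial at (372,188). I'll confirm this in an enlarged crop.

Run:
```python
from h import *
a=cv2.imread('pics/a_top.png');b=cv2.imread('pics/a_scene.png')
A=cv2.resize(a[135:235,205:405],None,fx=4,fy=4,interpolation=cv2.INTER_CUBIC)
B=cv2.resize(b[185:300,200:360],(278,200),interpolation=cv2.INTER_CUBIC)
C=np.zeros((600,800,3),np.uint8);C[:400]=A;C[400:,:278]=B
cv2.imwrite('pics/b.png',C)
hsv=cv2.cvtColor(a,cv2.COLOR_BGR2HSV)
def comps(m,lab):
    n,l,s,c=cv2.connectedComponentsWithStats(m.astype(np.uint8))
    for i in range(1,n):
        if s[i,4]>=4: print(lab,np.round(c[i],1),s[i])
roi=np.zeros(a.shape[:2],bool);roi[135:235,205:405]=1
H,S,V=[hsv[...,i].astype(int) for i in range(3)]
comps(roi&((H<8)|(H>172))&(S>130)&(V>80),'red')
comps(roi&(H>100)&(H<125)&(S>140)&(V>60),'blue')
comps(roi&(H>45)&(H<80)&(S>100),'green')
comps(roi&(H>15)&(H<35)&(S>130),'brass')
comps(roi&(V>200)&(S<60),'white')
```

```text
red [237.9 201.4] [234 187   9  30  66]
red [334.7 193.5] [329 187  13  13  78]
red [225.3 204. ] [224 188   3  31  69]
blue [234.7 178.8] [232 175   6   9  37]
blue [229.5 183.5] [228 183   4   2   6]
blue [244.5 213.2] [243 211   4   6  19]
blue [222.6 215.2] [222 213   2   5   9]
blue [233.  214.5] [227 212  13   6  68]
green [357.6 191.8] [356 191   4   3   8]
brass [224.9 147.8] [222 145   8   9  16]
brass [229.6 151.6] [229 150   2   4   5]
brass [228.6 177.6] [227 176   4   4  13]
white [284.7 145.8] [274 135  23  22 365]
white [234.2 196. ] [ 214  164   40   65 1314]
white [372.3 187.9] [356 172  33  33 507]
white [332.9 194.7] [322 182  25  25 317]
white [231.4 200. ] [227 185  12  27 198]
```

View pics/b.png

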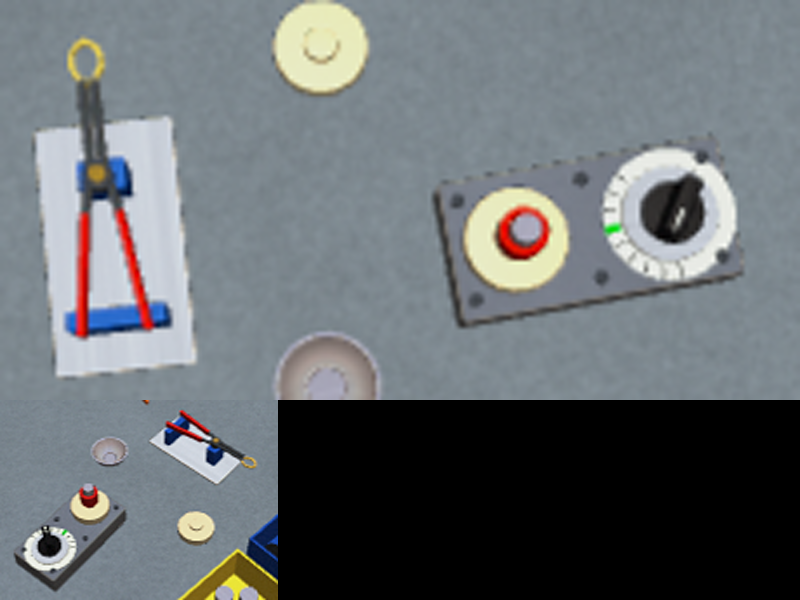

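The crop confirms it: the red pliers are on the rest, with ring (226.7,150) and pivot (229.2,178.4). The spindle top is at (336.5,192), the dial scale centre at (372,188), and the bar's white pointer aims down-left near (374,190). Next I'll turn these into metric positions.

Run:
```python
from h import *
a=snap('top');b=snap('scene')
for n,p in(('spin top',(onz('top',(336.5,192.2),.106))),('dial',onz('top',(372.3,188),.04)),('ring',onz('top',(226.7,150),.051)),('pivot',onz('top',(229.2,178.4),.057)),
  ('hL',onz('top',(225.5,217.5),.057)),('hR',onz('top',(242,215.5),.057)),('green',onz('top',(357.6,191.8),.04))):
    print(n,np.round(p,4))
d=onz('top',(372.3,188),.04)
for n,im in(('top',a),('scene',b)):
    c=proj(n,[d[0],d[1],.084]);print(n,'bar top centre',c, 'spindle top',proj(n,onz('top',(336.5,192.2),.106)))
c=proj('top',[d[0],d[1],.084])
x,y=np.round(c-16).astype(int);A=cv2.resize(a[y:y+32,x:x+32],(384,384),interpolation=cv2.INTER_CUBIC);print('A org',x,y)
c=proj('scene',[d[0],d[1],.084])
x,y=np.round(c-16).astype(int);B=cv2.resize(b[y:y+32,x:x+32],(384,384),interpolation=cv2.INTER_CUBIC);print('B org',x,y)
cv2.imwrite('pics/c.png',np.hstack([A,B]))
```

```text
spin top [ 0.5505 -0.1125  0.106 ]
dial [ 0.5704 -0.2222  0.04  ]
ring [0.6825 0.1802 0.051 ]
pivot [0.6011 0.1727 0.057 ]
hL [0.4937 0.183  0.057 ]
hR [0.4984 0.1382 0.057 ]
green [ 0.5604 -0.181   0.04  ]
top bar top centre [376.27181782 185.33264733] spindle top [336.5 192.2]
scene bar top centre [226.12578977 262.78870683] spindle top [249.4587211  234.95395724]
A org 360 169
B org 210 247
```

View pics/c.png

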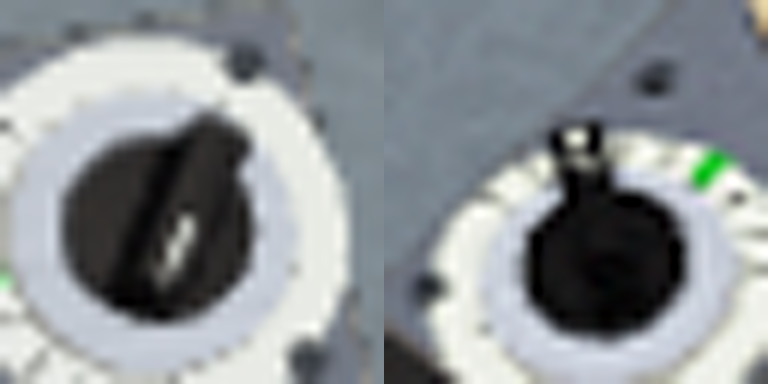

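The dial is at about (0.570,-0.2215). The block's yaw is 0.18 rad and the bar sits near 0.6 rad, at a world angle of about -0.42. I'll start moving and turn the tool on the way.

>>> move_arm([
  [[0.5,-0.2,0,0,0,0.05],[1.0,-0.42,0,0,0,0.1],[1.0,-0.42,0,0,0,0.15],[1.0,-0.42,0,0,0,0.2],[1.0,-0.42,0,0,0,0.24],[1.0,-0.42,0,0,0,0.28],[1.0,-0.42,0,0,0,0.28]],
], claw=-1)

```text
t: 0.9
eef_pos: [0.3479, -0.4782, 0.2311]
ee_rot: [[0.912, -0.41, -0.0], [-0.41, -0.912, 0.0], [-0.0, -0.0, -1.0]]
force: [0.4, -0.8, 0.9]
width: 0.0857
grip_force: 0.0
```

```bash
cat >> h.py <<'E'
def plan(p,ang):
    s=ctrl.sense();R=np.array(s['ee_rot']);t=np.array([[np.cos(ang),np.sin(ang),0],[np.sin(ang),-np.cos(ang),0],[0,0,-1.]]).T
    from scipy.spatial.transform import Rotation as Q
    print('t',round(s['t'],2),'pos',np.round(s['eef_pos'],4),'ang',round(np.arctan2(R[1,0],R[0,0]),4),'w',round(s['width'],4),'gf',round(s['grip_force'],1),'F',np.round(s['force'],1),'q6',np.round(s['q'],2))
    print('shift',np.round(R.T@(np.array(p)-s['eef_pos'])/.1,3),'turn',np.round(Q.from_matrix(R.T@t).as_rotvec()/np.pi,4))
E
python3 -c "
from h import *
plan([.5703,-.2215,.058],-.42)"
```

```text
t 0.9 pos [ 0.3479 -0.4782  0.2311] ang -0.4227 w 0.0857 gf 0.0 F [ 0.4 -0.8  0.9] q6 [-0.94  0.3   1.71  0.    1.13  1.05]
shift [ 0.976 -3.254  1.732] turn [-0.0001  0.0001 -0.0009]
```

>>> move_arm([
  [[0.15,-0.5,0,0,0,0],[0.3,-1,0,0,0,0]],
])

```text
t: 1.1
eef_pos: [0.4132, -0.4027, 0.2312]
ee_rot: [[0.913, -0.407, 0.0], [-0.407, -0.913, -0.0], [0.0, 0.0, -1.0]]
force: [0.6, -0.1, 0.2]
width: 0.0856
grip_force: 0.0
```

>>> move_arm([
  [[0.15,-0.5,0,0,0,0],[0.3,-1,0,0,0,0]],
])

```text
t: 1.3
eef_pos: [0.4794, -0.3257, 0.2313]
ee_rot: [[0.914, -0.405, 0.0], [-0.405, -0.914, -0.0], [0.0, 0.0, -1.0]]
force: [0.6, -0.6, 0.2]
width: 0.0853
grip_force: 0.0
```

>>> move_arm([
  [[0.15,-0.5,0,0,0,0],[0.3,-1,0.4,0,0,0],[0.38,-1,0.8,0,0,0],[0.38,-1,0.8,0,0,0],[0.38,-1,0.8,0,0,0]],
])

```text
t: 1.8
eef_pos: [0.5534, -0.2509, 0.1503]
ee_rot: [[0.914, -0.405, -0.003], [-0.405, -0.914, 0.001], [-0.003, 0.0, -1.0]]
force: [-0.8, -0.2, 0.6]
width: 0.0851
grip_force: 0.0
```

```bash
python3 -c "
from h import *
plan([.5703,-.2215,.058],-.42)
a=snap('top');b=snap('scene')
A=cv2.resize(a[140:240,310:430],(480,400));B=cv2.resize(b[190:310,170:290],(320,320));C=np.zeros((400,800,3),np.uint8);C[:,:480]=A;C[:320,480:]=B
cv2.imwrite('pics/d.png',C)
"
```

```text
t 1.8 pos [ 0.5534 -0.2509  0.1503] ang -0.4172 w 0.0851 gf 0.0 F [-0.8 -0.2  0.6] q6 [-0.43  0.41  1.74 -0.    0.99  1.56]
shift [ 0.039 -0.338  0.923] turn [0.0001 0.001  0.0009]
```

View pics/d.png

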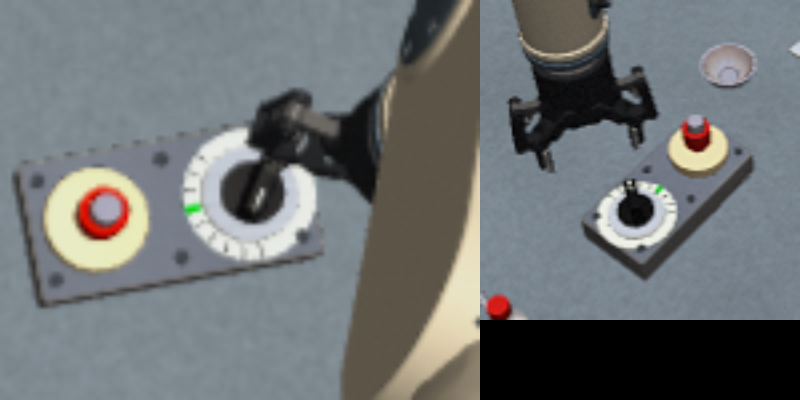

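The dial is still in view (crop (253,190), pointer aiming down-left), and the gripper is beside it, above the block. Next: line up, descend and grip.

>>> move_arm([
  [[0.04,-0.34,0,0,0,0],[0.04,-0.34,0.2,0,0,0],[0.04,-0.34,0.4,0,0,0],[0.04,-0.34,0.6,0,0,0],[0.04,-0.34,0.8,0,0,0],[0.04,-0.34,0.91,0,0,0],[0.04,-0.34,0.91,0,0,0]],
])

```text
t: 2.6
eef_pos: [0.5712, -0.2227, 0.0604]
ee_rot: [[0.912, -0.409, -0.0], [-0.409, -0.912, 0.0], [-0.0, 0.0, -1.0]]
force: [-0.1, 0.5, 1.1]
width: 0.0852
grip_force: 0.0
```

>>> move_arm([
  [[0,0,0,0,0,0],[0,0,0,0,0,0],[0,0,0,0,0,0],[0,0,0,0,0,0],[0,0,0,0,0,0],[0,0,0,0,0,0],[0,0,0,0,0,0],[0,0,0,0,0,0]],
], claw=1, squeeze=30)

```text
t: 3.4
eef_pos: [0.5714, -0.223, 0.0609]
ee_rot: [[0.913, -0.408, -0.0], [-0.408, -0.913, -0.002], [0.0, 0.001, -1.0]]
force: [-4.1, -5.9, 6.4]
width: 0.0131
grip_force: 33.8
```

```bash
python3 -c "
from h import *
plan([.5703,-.2215,.058],.179-1.5)"
```

```text
t 3.4 pos [ 0.5714 -0.223   0.0609] ang -0.4204 w 0.0131 gf 33.8 F [-4.1 -5.9  6.4] q6 [-0.37  0.54  1.78 -0.    0.82  1.62]
shift [-0.016 -0.009  0.029] turn [ 0.0004 -0.0003  0.2867]
```

>>> move_arm([
  [[0,0,0,0,0,0.03],[0,0,0,0,0,0.06],[0,0,0,0,0,0.09],[0,0,0,0,0,0.12],[0,0,0,0,0,0.15],[0,0,0,0,0,0.18],[0,0,0,0,0,0.21],[0,0,0,0,0,0.24],[0,0,0,0,0,0.27],[0,0,0,0,0,0.287],[0,0,0,0,0,0.287],[0,0,0,0,0,0.287]],
])

```text
t: 4.6
eef_pos: [0.5703, -0.224, 0.0609]
ee_rot: [[0.246, -0.969, -0.002], [-0.969, -0.246, -0.003], [0.002, 0.003, -1.0]]
force: [-9.2, -12.5, 7.3]
width: 0.0136
grip_force: 34.1
```

```bash
python3 -c "
from h import *
plan([.5703,-.2215,.058],.179-1.5)"
```

```text
t 4.6 pos [ 0.5703 -0.224   0.0609] ang -1.3217 w 0.0136 gf 34.1 F [ -9.2 -12.5   7.3] q6 [-0.37  0.54  1.78 -0.    0.82  2.52]
shift [-0.025 -0.006  0.029] turn [ 0.0008 -0.0007 -0.0002]
```

>>> move_arm([
  [[0,0,0,0,0,0],[0,0,0,0,0,0],[0,0,0,0,0,0],[0,0,0,0,0,0],[0,0,0,0,0,0],[0,0,0,0,0,0]],
], claw=-1)

```text
t: 5.2
eef_pos: [0.5717, -0.2217, 0.0602]
ee_rot: [[0.246, -0.969, -0.0], [-0.969, -0.246, 0.0], [-0.0, -0.0, -1.0]]
force: [-0.2, -0.0, -0.5]
width: 0.0854
grip_force: 0.0
```

>>> move_arm([
  [[0,0,-0.3,0,0,0],[0,0,-0.7,0,0,0],[0,0,-1,0,0,0]],
])

```text
t: 5.5
eef_pos: [0.572, -0.2219, 0.1621]
ee_rot: [[0.246, -0.969, 0.001], [-0.969, -0.246, -0.0], [0.0, -0.001, -1.0]]
force: [0.8, 0.2, 0.1]
width: 0.0853
grip_force: 0.0
```

>>> move_arm([
  [[0,-0.5,0,0,0,0],[0,-1,0,0,0,0],[0,-1,0,0,0,0]],
])

```text
t: 5.8
eef_pos: [0.6739, -0.1957, 0.1609]
ee_rot: [[0.248, -0.969, 0.005], [-0.969, -0.248, -0.0], [0.001, -0.005, -1.0]]
force: [-0.2, -0.9, 0.6]
width: 0.0856
grip_force: 0.0
```

```bash
python3 -c "
from h import *
plan([.5703,-.2215,.058],.179-1.5)
a=snap('top');b=snap('scene')
A=cv2.resize(a[165:215,310:400],(540,300),interpolation=cv2.INTER_CUBIC);B=cv2.resize(b[220:290,205:270],(260,280),interpolation=cv2.INTER_CUBIC);C=np.zeros((300,800,3),np.uint8);C[:,:540]=A;C[:280,540:]=B
cv2.imwrite('pics/e.png',C)
"
```

```text
t 5.8 pos [ 0.6739 -0.1957  0.1609] ang -1.3205 w 0.0856 gf 0.0 F [-0.2 -0.9  0.6] q6 [-0.29  0.53  1.52  0.    1.09  2.61]
shift [-0.009  1.073  1.024] turn [-0.0015 -0.0005  0.0002]
```

View pics/e.png

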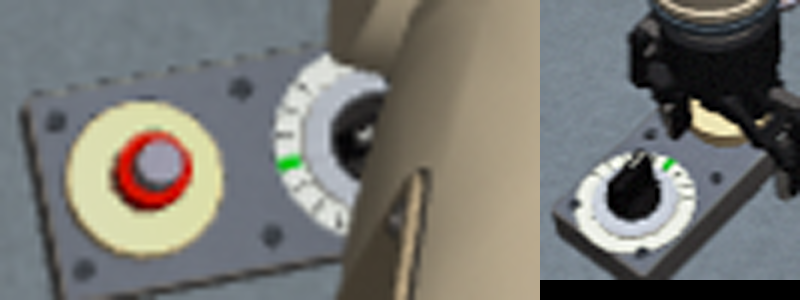

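Collar is down (spindle bared, crop (155,165)). The pointer is partly hidden by the arm, so I'll check it once the arm is at the pliers.

>>> move_arm([
  [[-0.4,0.03,0,0,0,-0.045],[-0.8,0.03,0,0,0,-0.09],[-1,0.03,0,0,0,-0.135],[-1,0.03,0,0,0,-0.18],[-1,0.03,0,0,0,-0.225],[-1,0.03,0,0,0,-0.27],[-1,0.03,0,0,0,-0.315],[-1,0.03,0,0,0,-0.36],[-1,0.03,0,0,0,-0.405],[-1,0.03,0,0,0,-0.4535],[-1,0.03,0,0,0,-0.4535]],
])

```text
t: 7.0
eef_pos: [0.6397, -0.1016, 0.1601]
ee_rot: [[0.995, 0.104, -0.001], [0.104, -0.995, 0.0], [-0.001, -0.0, -1.0]]
force: [0.2, 0.1, -0.5]
width: 0.0853
grip_force: 0.0
```

>>> move_arm([
  [[-0.15,-0.4,0,0,0,0],[-0.3,-0.8,0,0,0,0],[-0.45,-1,0,0,0,0]],
])

```text
t: 7.3
eef_pos: [0.5842, -0.0046, 0.16]
ee_rot: [[0.995, 0.097, -0.001], [0.097, -0.995, 0.001], [-0.001, -0.001, -1.0]]
force: [0.5, 0.7, 0.4]
width: 0.0857
grip_force: 0.0
```

>>> move_arm([
  [[-0.2,-0.4,0,0,0,0],[-0.4,-0.8,0,0,0,0],[-0.5,-1,0,0,0,0]],
])

```text
t: 7.6
eef_pos: [0.5232, 0.0896, 0.1601]
ee_rot: [[0.995, 0.098, -0.002], [0.098, -0.995, 0.0], [-0.002, -0.0, -1.0]]
force: [0.1, -0.1, 0.5]
width: 0.0851
grip_force: 0.0
```

```bash
python3 -c "
from h import *
plan([.5494,.1673,.033],.105)
a=snap('top');b=snap('scene')
A=cv2.resize(a[160:220,315:405],(450,300),interpolation=cv2.INTER_CUBIC);B=cv2.resize(b[220:290,195:275],(343,300),interpolation=cv2.INTER_CUBIC)
cv2.imwrite('pics/f.png',np.hstack([A,B]))
"
```

```text
t 7.6 pos [0.5232 0.0896 0.1601] ang 0.0977 w 0.0851 gf 0.0 F [ 0.1 -0.1  0.5] q6 [0.17 0.29 1.9  0.   0.95 1.64]
shift [ 0.338 -0.747  1.271] turn [-0.0001  0.0005 -0.0023]
```

View pics/f.png

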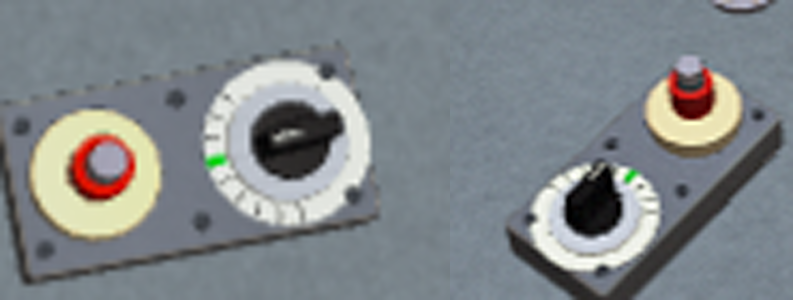

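Top view: the bar lies along the spindle line and points at the green mark (crop (215,160)). The scene view shows the dark groove bared above the collar at (690,75), so the dial is good. Now the pliers.

>>> move_arm([
  [[0.2,-0.4,0,0,0,0],[0.34,-0.75,0,0,0,-0.002],[0.34,-0.75,0.3,0,0,-0.002],[0.34,-0.75,0.6,0,0,-0.002],[0.34,-0.75,0.6,0,0,-0.002]],
])

```text
t: 8.2
eef_pos: [0.5499, 0.1647, 0.0969]
ee_rot: [[0.994, 0.105, -0.006], [0.105, -0.994, -0.002], [-0.006, 0.001, -1.0]]
force: [-1.0, -0.4, -0.9]
width: 0.0851
grip_force: 0.0
```

```bash
python3 -c "
from h import *
plan([.5494,.1673,.031],.105)
a=snap('top');b=snap('scene')
A=cv2.resize(a[135:235,200:290],(450,500),interpolation=cv2.INTER_CUBIC);B=cv2.resize(b[170:240,275:360],(340,280),interpolation=cv2.INTER_CUBIC);C=np.zeros((500,790,3),np.uint8);C[:,:450]=A;C[:280,450:]=B
cv2.imwrite('pics/g.png',C)
"
```

```text
t 8.2 pos [0.5499 0.1647 0.0969] ang 0.1054 w 0.0851 gf 0.0 F [-1.  -0.4 -0.9] q6 [ 0.29  0.44  1.85 -0.    0.86  1.75]
shift [ 0.002 -0.027  0.659] turn [0.0005 0.002  0.0001]
```

View pics/g.png

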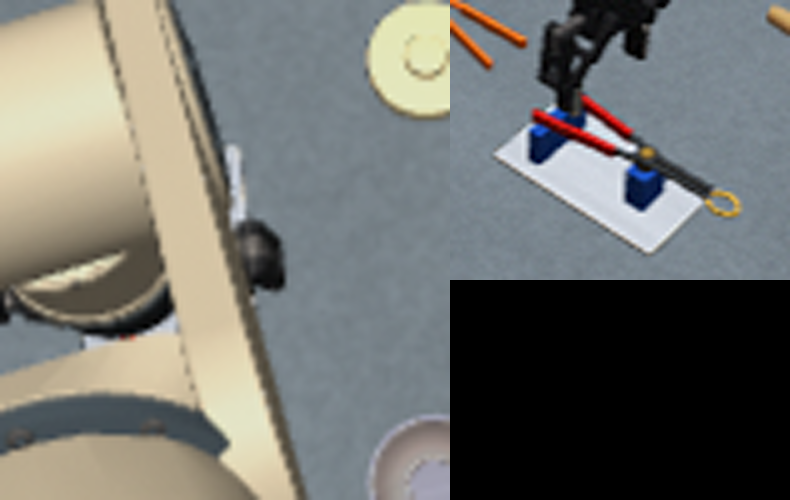

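The scene view shows the gripper above the handles, with the pivot at (324,208.5) and the ring at (343.3,220.8). A quick cross-check from this view, then descend.

```bash
python3 -c "
from h import *
print(onz('scene',(343.3,220.8),.051),onz('scene',(324,208.5),.0575))
print(proj('scene',[.5505,-.1125,.106]))
b=snap('scene');print(b.shape)
plan([.5494,.1673,.031],.105)
"
```

```text
[0.68440997 0.18474402 0.051     ] [0.60415102 0.1747445  0.0575    ]
[249.46482691 234.96009111]
(420, 560, 3)
t 8.35 pos [0.553  0.1656 0.1013] ang 0.1063 w 0.0854 gf 0.0 F [ 0.5 -0.  -0.5] q6 [ 0.29  0.43  1.84 -0.    0.86  1.75]
shift [-0.035 -0.021  0.703] turn [-0.     -0.0002  0.0004]
```

>>> move_arm([
  [[-0.02,-0.025,0.2,0,0,0],[-0.02,-0.025,0.4,0,0,0],[-0.02,-0.025,0.6,0,0,0],[-0.02,-0.025,0.7,0,0,0],[-0.02,-0.025,0.7,0,0,0],[-0.02,-0.025,0.7,0,0,0]],
])

```text
t: 8.95
eef_pos: [0.5509, 0.1685, 0.0314]
ee_rot: [[0.994, 0.108, 0.001], [0.108, -0.994, 0.0], [0.001, -0.0, -1.0]]
force: [-0.1, -0.6, 0.3]
width: 0.0852
grip_force: 0.0
```

>>> move_arm([
  [[0,0,0,0,0,0],[0,0,0,0,0,0],[0,0,0,0,0,0],[0,0,0,0,0,0],[0,0,0,0,0,0],[0,0,0,0,0,0],[0,0,0,0,0,0],[0,0,0,0,0,0],[0,0,0,0,0,0],[0,0,0,0,0,0]],
], claw=1, squeeze=60)

```text
t: 9.95
eef_pos: [0.5501, 0.1684, 0.0318]
ee_rot: [[0.994, 0.108, 0.0], [0.108, -0.994, 0.0], [0.0, -0.0, -1.0]]
force: [-5.1, -2.7, 16.4]
width: 0.0213
grip_force: 58.2
```

```bash
python3 -c "
from h import *
plan([.5508,.1681,.031],.105)
"
```

```text
t 9.95 pos [0.5501 0.1684 0.0318] ang 0.108 w 0.0213 gf 58.2 F [-5.1 -2.7 16.4] q6 [ 0.29  0.54  1.88 -0.    0.73  1.76]
shift [0.006 0.003 0.008] turn [-0.     -0.0001  0.001 ]
```

>>> move_arm([
  [[0,0,-0.1,0,0,0],[0,0,-0.3,0,0,0],[0,0,-0.6,0,0,0],[0,0,-0.9,0,0,0],[0,0,-1,0,0,0],[0,0,-1,0,0,0],[0,0,-1,0,0,0]],
])

```text
t: 10.65
eef_pos: [0.5495, 0.1683, 0.1294]
ee_rot: [[0.994, 0.108, -0.001], [0.108, -0.994, -0.0], [-0.001, 0.0, -1.0]]
force: [0.5, 0.5, -1.7]
width: 0.0213
grip_force: 59.2
```

```bash
python3 -c "
from h import *
plan([.418,-.127,.13],.105)
a=snap('top');b=snap('scene')
A=cv2.resize(a[120:220,190:290],(400,400),interpolation=cv2.INTER_CUBIC);B=cv2.resize(b[150:250,275:375],(400,400),interpolation=cv2.INTER_CUBIC)
cv2.imwrite('pics/i.png',np.hstack([A,B]))
"
```

```text
t 10.65 pos [0.5495 0.1683 0.1294] ang 0.1085 w 0.0213 gf 59.2 F [ 0.5  0.5 -1.7] q6 [0.29 0.39 1.83 0.   0.92 1.76]
shift [-1.627  2.793 -0.004] turn [0.0001 0.0003 0.0011]
```

View pics/i.png

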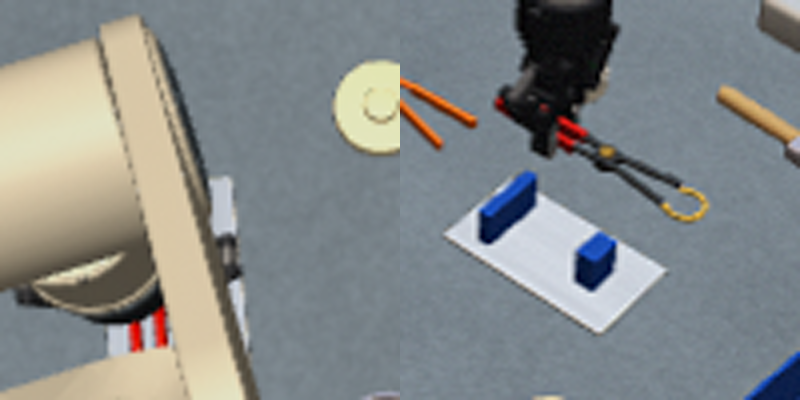

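The pliers are held and the ring is spread (scene crop (685,205)). Now carry to above the spindle.

>>> move_arm([
  [[-0.15,0.25,0,0,0,0],[-0.35,0.6,0,0,0,0],[-0.55,0.93,0,0,0,0]],
])

```text
t: 11.05
eef_pos: [0.504, 0.0691, 0.1288]
ee_rot: [[0.994, 0.109, -0.002], [0.109, -0.994, -0.0], [-0.002, 0.0, -1.0]]
force: [0.8, -0.8, -0.4]
width: 0.0217
grip_force: 59.2
```

>>> move_arm([
  [[-0.2,0.35,0,0,0,0],[-0.4,0.7,0,0,0,0],[-0.55,0.93,0,0,0,0]],
])

```text
t: 11.35
eef_pos: [0.4588, -0.0301, 0.1291]
ee_rot: [[0.994, 0.108, -0.003], [0.108, -0.994, -0.0], [-0.003, -0.0, -1.0]]
force: [0.0, 0.8, -1.5]
width: 0.0216
grip_force: 59.3
```

>>> move_arm([
  [[-0.2,0.35,0,0,0,0],[-0.4,0.7,0,0,0,0],[-0.5,0.9,0,0,0,0],[-0.5,0.9,0,0,0,0],[-0.5,0.9,0,0,0,0],[-0.5,0.9,0,0,0,0]],
])

```text
t: 11.95
eef_pos: [0.4209, -0.1226, 0.1298]
ee_rot: [[0.994, 0.109, -0.001], [0.109, -0.994, 0.0], [-0.001, -0.001, -1.0]]
force: [0.6, 0.8, -1.7]
width: 0.0216
grip_force: 59.2
```

```bash
python3 -c "
from h import *
plan([.418,-.127,.13],.105)
a=snap('top');b=snap('scene')
cv2.imwrite('pics/ra.png',a);cv2.imwrite('pics/rb.png',b)
A=cv2.resize(a[145:225,300:380],(400,400),interpolation=cv2.INTER_CUBIC);B=cv2.resize(b[180:260,205:285],(400,400),interpolation=cv2.INTER_CUBIC)
cv2.imwrite('pics/j.png',np.hstack([A,B]))
"
```

```text
t 11.95 pos [ 0.4209 -0.1226  0.1298] ang 0.1088 w 0.0216 gf 59.2 F [ 0.6  0.8 -1.7] q6 [-0.29  0.2   2.11  0.    0.83  1.17]
shift [-0.034  0.04  -0.002] turn [-0.0002  0.0003  0.0012]
```

View pics/j.png

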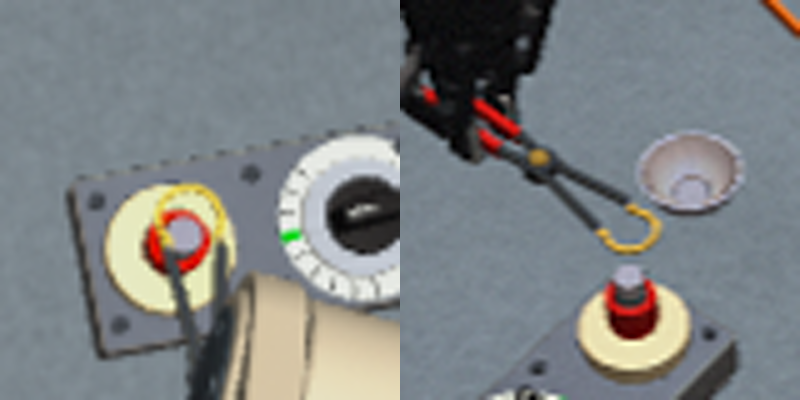

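Both views show the ring near the spindle: top image about (338,188), with the spindle top at (336.5,192). I'll fit circles to the brass pixels and triangulate.

```bash
cat >> h.py <<'E'
from scipy.optimize import least_squares
def ringfit(n,im,box,z):
    x0,y0,x1,y1=box;hsv=cv2.cvtColor(im[y0:y1,x0:x1],cv2.COLOR_BGR2HSV)
    H,S,V=cv2.split(hsv);m=(H>18)&(H<30)&(S>110)&(V>110)
    l=cv2.connectedComponentsWithStats(m.astype(np.uint8))
    m=np.isin(l[1],[i for i in range(1,l[0]) if l[2][i,4]>=3])
    ys,xs=np.nonzero(m);P=np.array([onz(n,(x+x0,y+y0),z)[:2] for x,y in zip(xs,ys)]);w=S[ys,xs]/255.
    r=least_squares(lambda c:w*(np.hypot(*(P-c).T)-.01525),P.mean(0),loss='soft_l1',f_scale=.002)
    return r.x,len(P),np.sqrt(np.mean(r.fun**2))
def ring3(a,b,ba,bb,zs):
    for z in zs:
        A=ringfit('top',a,ba,z);B=ringfit('scene',b,bb,z);print('z',z,'top',np.round(A[0],4),A[1],'scene',np.round(B[0],4),B[1],'d',np.round(A[0]-B[0],4),np.round([A[2],B[2]],4))
E
python3 - <<'E'
from h import *
a=cv2.imread('pics/ra.png');b=cv2.imread('pics/rb.png')
ring3(a,b,(325,175,350,200),(240,215,340,235),[.14,.145,.15,.155])
# spindle top discs
def disc(n,im,box):
    x0,y0,x1,y1=box;H,S,V=cv2.split(cv2.cvtColor(im[y0:y1,x0:x1],cv2.COLOR_BGR2HSV));m=(S<60)&(V>120)
    l=cv2.connectedComponentsWithStats(m.astype(np.uint8));i=1+np.argmax(l[2][1:,4]);return l[3][i]+[x0,y0],l[2][i]
for f,g in(('pics/a_top.png','pics/a_scene.png'),('pics/ra.png','pics/rb.png')):
    for n,im,bx in(('top',cv2.imread(f),(331,186,343,198)),('scene',cv2.imread(g),(244,230,256,240))):
        c,s=disc(n,im,bx);print(n,np.round(c,1),s,np.round(onz(n,c,.106),4))
E
```

```text
z 0.14 top [ 0.5555 -0.1097] 46 scene [ 0.5477 -0.1024] 34 d [ 0.0078 -0.0073] [0.0007 0.0011]
z 0.145 top [ 0.5546 -0.109 ] 46 scene [ 0.5512 -0.1049] 34 d [ 0.0034 -0.004 ] [0.0007 0.0011]
z 0.15 top [ 0.5538 -0.1082] 46 scene [ 0.5547 -0.1075] 34 d [-0.001  -0.0007] [0.0007 0.0011]
z 0.155 top [ 0.5529 -0.1074] 46 scene [ 0.5582 -0.11  ] 34 d [-0.0053  0.0026] [0.0007 0.001 ]
top [336.  191.7] [ 2  3  7  7 40] [ 0.5519 -0.1113  0.106 ]
scene [249.1 233. ] [ 0  0 12 10 79] [ 0.5437 -0.1082  0.106 ]
top [336.5 191.5] [ 3  3  6  7 33] [ 0.5523 -0.1125  0.106 ]
scene [249.1 233.5] [ 0  0 12 10 79] [ 0.545  -0.1096  0.106 ]
```

Ring is at (0.5539,-0.1083,0.1495), level with TCP+0.0197. The spindle is at about (0.552,-0.112). I'll correct and come down to just above the top.

>>> move_arm([
  [[-0.01,0.015,0,0,0,0],[-0.022,0.034,0.1,0,0,0],[-0.022,0.034,0.2,0,0,0],[-0.022,0.034,0.3,0,0,0],[-0.022,0.034,0.3,0,0,0],[-0.022,0.034,0.3,0,0,0]],
])

```text
t: 12.65
eef_pos: [0.4188, -0.1267, 0.0998]
ee_rot: [[0.994, 0.108, -0.001], [0.108, -0.994, 0.0], [-0.001, -0.001, -1.0]]
force: [-0.2, -0.8, -1.6]
width: 0.0212
grip_force: 59.2
```

Run:
```python
from h import *
print('scene spindle',onz('scene',(250.2,234.4),.106))
plan([.419,-.1262,.0713],.1088)
a=snap('top');b=snap('scene')
ring3(a,b,(325,178,350,202),(238,215,270,245),[.115,.12,.125])
cv2.imwrite('pics/ra2.png',a);cv2.imwrite('pics/rb2.png',b)
A=cv2.resize(a[172:212,316:356],(400,400),interpolation=cv2.INTER_CUBIC);B=cv2.resize(b[210:250,230:270],(400,400),interpolation=cv2.INTER_CUBIC)
cv2.imwrite('pics/k.png',np.hstack([A,B]))
```

```text
scene spindle [ 0.55033944 -0.10939054  0.106     ]
t 12.65 pos [ 0.4188 -0.1267  0.0998] ang 0.1084 w 0.0212 gf 59.2 F [-0.2 -0.8 -1.6] q6 [-0.3   0.26  2.14  0.    0.75  1.16]
shift [ 0.003 -0.005  0.285] turn [-0.0002  0.0004 -0.0001]
z 0.115 top [ 0.5526 -0.1134] 44 scene [ 0.5492 -0.1094] 28 d [ 0.0033 -0.0039] [0.0007 0.0009]
z 0.12 top [ 0.5518 -0.1126] 44 scene [ 0.5526 -0.1118] 28 d [-0.0009 -0.0008] [0.0007 0.0009]
z 0.125 top [ 0.551  -0.1118] 44 scene [ 0.556  -0.1143] 28 d [-0.0051  0.0024] [0.0007 0.0008]
```

View pics/k.png

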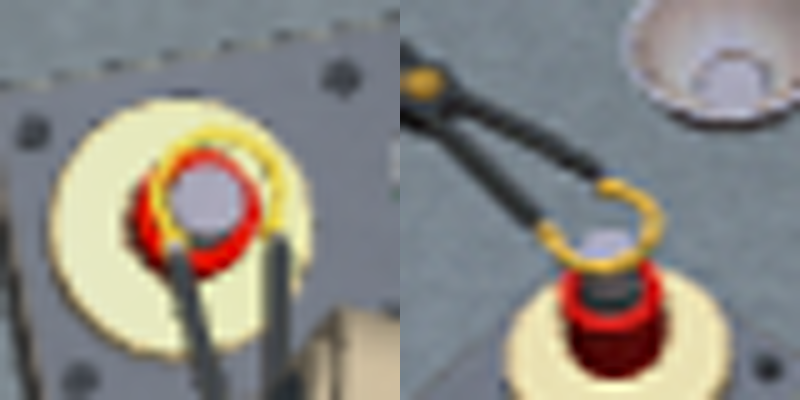

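In the top crop the spindle disc (207,200) sits inside the ring; the scene crop shows the ring around the tip at (605,230). Both views agree within about 2 mm. One small correction, then a slow descent.

>>> move_arm([
  [[-0.007,-0.011,0,0,0,0],[-0.007,-0.011,0.04,0,0,0],[-0.007,-0.011,0.08,0,0,0],[-0.007,-0.011,0.12,0,0,0],[-0.007,-0.011,0.16,0,0,0],[-0.007,-0.011,0.18,0,0,0],[-0.007,-0.011,0.18,0,0,0]],
])

```text
t: 13.45
eef_pos: [0.418, -0.1258, 0.0819]
ee_rot: [[0.994, 0.108, -0.001], [0.108, -0.994, 0.0], [-0.001, -0.0, -1.0]]
force: [0.1, -0.1, -1.6]
width: 0.0213
grip_force: 59.2
```

Run:
```python
from h import *
plan([.418,-.1255,.072],.1088)
a=snap('top');b=snap('scene')
ring3(a,b,(325,178,350,202),(238,215,270,250),[.098,.102,.106])
```

```text
t 13.45 pos [ 0.418  -0.1258  0.0819] ang 0.1085 w 0.0213 gf 59.2 F [ 0.1 -0.1 -1.6] q6 [-0.3   0.29  2.15  0.    0.71  1.17]
shift [-0.    -0.003  0.099] turn [-0.0001  0.0002 -0.0001]
z 0.098 top [ 0.5519 -0.1123] 30 scene [ 0.548  -0.1091] 24 d [ 0.0039 -0.0032] [0.0007 0.001 ]
z 0.102 top [ 0.5512 -0.1117] 30 scene [ 0.5507 -0.111 ] 24 d [ 0.0006 -0.0007] [0.0006 0.001 ]
z 0.106 top [ 0.5506 -0.1111] 30 scene [ 0.5533 -0.1129] 24 d [-0.0027  0.0018] [0.0006 0.001 ]
```

Ring is round the spindle, free of contact (force is only the pliers' weight). Last 10 mm.

>>> move_arm([
  [[0,0,0.03,0,0,0],[0,0,0.06,0,0,0],[0,0,0.08,0,0,0],[0,0,0.095,0,0,0],[0,0,0.105,0,0,0],[0,0,0.105,0,0,0],[0,0,0.105,0,0,0]],
])

```text
t: 14.25
eef_pos: [0.4183, -0.1258, 0.0718]
ee_rot: [[0.994, 0.108, -0.0], [0.108, -0.994, 0.0], [-0.0, -0.0, -1.0]]
force: [-0.7, -0.2, -0.9]
width: 0.0215
grip_force: 59.3
```

Run:
```python
from h import *
plan([.418,-.1255,.0714],.1088)
a=snap('top');b=snap('scene')
ring3(a,b,(325,178,350,202),(238,215,270,250),[.088,.091,.094])
A=cv2.resize(a[172:212,316:356],(400,400),interpolation=cv2.INTER_CUBIC);B=cv2.resize(b[210:250,230:270],(400,400),interpolation=cv2.INTER_CUBIC)
cv2.imwrite('pics/l.png',np.hstack([A,B]))
```

```text
t 14.25 pos [ 0.4183 -0.1258  0.0718] ang 0.1085 w 0.0215 gf 59.3 F [-0.7 -0.2 -0.9] q6 [-0.3   0.31  2.15  0.    0.68  1.17]
shift [-0.003 -0.004  0.004] turn [-0.      0.     -0.0001]
z 0.088 top [ 0.5518 -0.1119] 38 scene [ 0.5486 -0.1098] 18 d [ 0.0031 -0.0022] [0.0008 0.0012]
z 0.091 top [ 0.5513 -0.1115] 38 scene [ 0.5506 -0.1111] 18 d [ 0.0007 -0.0004] [0.0008 0.0012]
z 0.094 top [ 0.5508 -0.111 ] 38 scene [ 0.5526 -0.1125] 18 d [-0.0018  0.0014] [0.0008 0.0012]
```

View pics/l.png

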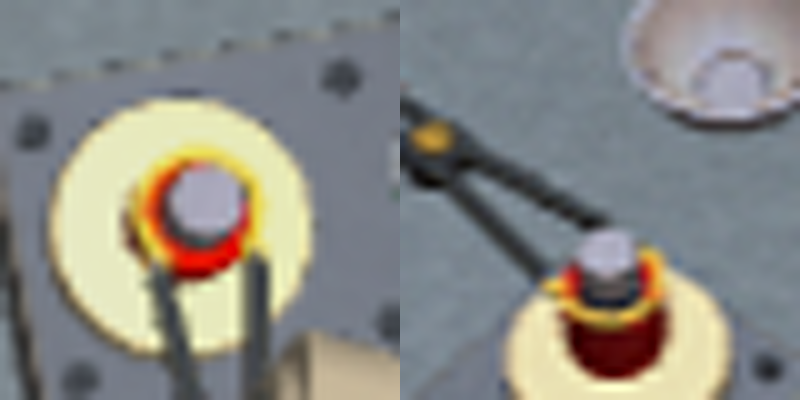

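The ring encircles the spindle just above the collar (top crop centre (200,200), scene crop (607,285)). It's centred within about 1 mm at z≈0.0915, with no contact force. Handing in.

```bash
python3 -c "
from h import *
print(workorder.finish_job())"
```

```text
the job is handed in; nothing more can be done
None
```

I handed the job in at about 14 s of robot time: the dial is at the green mark, and the pliers hold the spread ring round the groove, centred within about 1 mm and free of contact. The hand-in returned no verdict.

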